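Clamp the dust cup onto the seed aspirator's outlet stub

ROBOT

A 6-joint arm with a two-finger parallel gripper is mounted at the origin on the work surface. World frame = base frame: x ahead of the robot, y to its left, z up, the work surface at z = 0. Lengths are in m, angles in rad, forces in N, time in s.
With the tool pointing down it reaches from about 0.3 to 0.875 m from the base axis. Payload 6.4 kg.
Tool frame: the origin (TCP) lies at the very end of the fingers, on their centre line; the grasp point (between the pads) lies 19 mm behind it; z points along the fingers, y is the line along which they close (so a half turn about z gives the same grasp; the last joint's range is limited). The gripper opens to 85 mm and grips with 20 to 120 N. Pads are 22 mm wide; open, the fingers measure 114 mm over their backs; the gripper's body (76 mm by 85 mm) begins 54 mm behind the grasp point. The pads swing forward as they close: fully open they stand 13 mm farther back than shut.
Start: joints at [1.098, 0.181, 1.607, -0, 1.354, -0.206], TCP at [0.152, 0.555, 0.231] pointing down, gripper open.
Joint ranges: [-2.99, 2.99], [-0.89, 2.07], [0.3, 2.58], [-1.14, 4.28], [0, 2.63], [-3.12, 3.12]. Speed limits (rad/s): [2.57, 2.57, 3.01, 3.14, 3.14, 3.14].

INTERFACE

Orientations are given as a unit quaternion [w, x, y, z].
In Python, from bench import ctrl, cams, monitor gives the robot as it stands (ctrl), with the cameras (cams) and the readings (monitor).
- The arm moves only by the shell command python3 jog.py 'ROWS'. ROWS is a JSON list that holds a single list of rows (three levels of brackets), with 1 to 10 rows, each of 7 numbers: dx, dy, dz in a scale on which 1.0 is 50 cm, then a rotation vector rx, ry, rz in a scale on which 1.0 is pi rad, then the opening from 0.0 (shut) to 1.0 (fully open); each row is the pose to reach, as a shift and turn from the pose commanded when the command began, along the tool's axes at that moment; what a row does not reach only later rows make up. A row lasts 1/8 s, in which the tool goes at most 0.0625 m and 0.188 rad, less where a joint would pass 70% of its speed; a pose out of reach is approached as far as the arm can. The fingers move at their own pace and stop on an object; the grip force is fixed at half the most. Time passes only in rows, so rows that do not move let the fingers close. It prints the time, the measured TCP pose, the force, the opening and the grip force at its end. Input that does not fit is refused with a message, and nothing moves.
- monitor.get_obs(): the state, without advancing time (a new reading comes with each control period).
- cams.camera(name): name is "side" or "top"; returns the picture (384x512x3 uint8, blue, green, red); there is no depth.
- cams.camera_params(name): a dict with "fovy" (degrees; the focal length in pixels is half the picture's height over the tangent of half this angle, whatever the lens; pixels are square), "cx", "cy" (the principal point, pixels), "dist" ([k1, k2, p1, p2, k3] as OpenCV has them; the pictures are not rectified), "view" (4x4, takes a point from world to camera coordinates). Camera axes: x right, y up, looking along -z (the intrinsics and any distortion apply to the point x, -y, -z); pixel columns grow to the right and rows downward; lengths in m; the calibration is good to about 2 mm. A picture is of the moment at which its call begins. camera_params takes no time and is no camera call.
- ctrl.hand_in(): hands the job in; it is judged then, once.
The state is a dict: "time_s": time; "q": joint angles; "dq": joint speeds; "joint_efforts": joint torques, N m; "eef_pos": TCP position; "eef_rot": TCP orientation; "wrist_force": force on the tool from outside, world axes, zero at the start; "torque": the same for the moment, N m; "opening": opening from 0.0 (shut) to 1.0 (fully open); "grasp_force": force on a finger pad.
Only numpy, scipy, OpenCV 4.12 (cv2) and the standard library are available. Lean on these libraries where they do the work, as an engineer would, in place of code of your own. Each camera call takes 0.05 s, during which the arm holds its last target. There are 200 camera calls.

TASK

The dust cup is already pushed into the seed aspirator's slotted outlet stub; secure it with the larger of the two worm-drive clamps in the blue rack. Slide the band over the cup and the barb until it sits squarely home against the black shoulder, screw housing over the locating tab and knob pointing up, without ramming the shoulder; then turn the knob clockwise until the band is snug but not overtightened, and let go. Leave the smaller clamp, the jars, the sieve and the dish where they are.

Things in the scene. Friction and masses are not known exactly. Their poses are not given: they have to be found in the camera images.
- clamp: Larger worm-drive clamp, 150 g: a steel band 14 mm wide, 58 mm inside, 64 mm outside, on edge in a rack slot. Origin: ring centre. y: ring axis (band y -7 to 7 mm). z: up. +x: screw housing. Slack at first: at the barb 1 to 6 mm of play across x, 2.5 mm in height. Let go slack on the stub it hangs 3 mm low, housing on the tab; tightening centres it and draws it 3 mm towards -x.
- housing (a point): Centre of the larger clamp's screw housing, a steel block 16 (x) x 20 (y) x 26 (z) mm, 44 mm from the ring's centre in +x; axes as the clamp's. The place to grip from above, fingers closing along y, fingertips up to 10 mm below this point. Above it: a shank of 8 mm diameter (13 to 28 mm up), then the knob (28 to 48 mm up), which fits between the fingers holding the housing.
- knob (a point): Centre of the larger clamp's blue knob: round, fluted, 18 mm diameter, 20 mm tall, upright, 38 mm above the housing's centre. Clockwise from above tightens, drawing the strap in 2.4 mm per rad (coarse screw); 2 to 5 rad are needed, so several grasps. A grip of 50 N turns it. Keep the fingertips 6 mm or more above its underside, clear of the band. Turning presses the band towards the shoulder.
- band: The strap, the moving half of the larger clamp's band, away from the housing. Origin: its centre. Turning the knob slack takes 0.25 Nm, of which about 0.1 Nm is felt at rest between steps. Once the strap bears all round this climbs by about 0.25 Nm per rad: 0.12 Nm above the slack feel is snug (50 N on the stub), 0.36 Nm above is overtightened (150 N). The screw stays as left.
- small_clamp: The smaller clamp, the wrong size, in the other rack slot: 44 mm inside, black knob, same shape. Origin at its ring's centre, axes as for the larger one.
- rack: Blue slotted rack, 115 x 160 mm, 29 mm high, fixed. Origin: underside. Two slots 45 mm to either side along its y, 16 mm wide, 19 mm deep; the clamps stand in them, ring axis along the rack's y, housings on the +x side resting on the rack's top.
- unit: Seed aspirator: white cabinet, x -175 to 85 mm, 240 mm deep, 225 mm high (hopper 270 mm), fixed; its near wall is 77 mm beyond the shoulder in +y. Origin on the bench under the shoulder's face. The stub points along -y. Locating tab: a grey ledge for the screw housing, x 36 to 54 mm, reaching 26 mm from the shoulder towards the tip, its top 14.5 mm below the stub's axis.
- stub_root (a point): Point on the stub's axis, 115 mm above the bench, in the plane of the shoulder's face; axes as the unit's. From here along -y: white slotted groove, 53 mm diameter, to 24 mm; barb, 56 mm diameter with a square back, sloping to 49 mm diameter at 34 mm; clear dust cup, 45 mm diameter, to 56 mm. Home: the band touches the shoulder, ring centre 7 mm from this point.
- stub_tip (a point): Outer end of the dust cup on the stub's axis, 56 mm from stub_root.
- shoulder: Black shoulder ring at the stub's root, 63 mm diameter, 6 mm thick, then a grey pipe of 60 mm diameter, wider at the cabinet. Plastic: the band may press on its face with up to 35 N. Origin as the unit's.
- jar_a: Amber glass sample jar with white cap, 56 mm diameter, 75 mm tall, loose; origin under its centre.
- jar_b: A second amber sample jar, the same.
- sieve: Brass test sieve, 106 mm diameter, 46 mm tall, loose; origin under its centre.
- dish: Closed clear dish with seeds, 90 mm diameter, 13 mm tall, loose; origin under its centre.

How it is judged:
By the outcome, as a careful person would: the job done as asked, in the order asked, and still so for the second after the job is handed in, with the robot touching nothing.
It also fails if it takes over 72 s, if anything falls off the work surface, if the arm or the gripper's body presses on something with over 40 N, if the wrist force passes 120 N, or if a joint passes its speed limit or range.

## Working session

There is one attempt and no reset: what is moved stays moved. The work goes in short steps, Python scripts to look and compute and a shell command to move; the robot and the scene stay as the last step left them, time stands still between calls to the robot, and variables do not carry over. Pictures are saved under pics/ and viewed, at most 10 in all, crops included, and the job is handed in when it is done.

```bash
ls; mkdir -p pics
python3 - <<'E'
from bench import ctrl, cams, monitor
import cv2
for n in("side","top"):
    cv2.imwrite(f"pics/{n}0.png",cams.camera(n)); p=cams.camera_params(n); print(n,p)
o=monitor.get_obs(); print(o)
E
```

```text
bench.py
jog.py
pics
side {'fovy': 42.873609228458946, 'cx': 264.5651944643429, 'cy': 190.68592836582116, 'dist': array([0.05323384, 0.        , 0.        , 0.        , 0.        ]), 'view': array([[-0.74486471, -0.66719483, -0.00525618,  0.35894396],
       [ 0.50767521, -0.57185161,  0.6444002 , -0.44952153],
       [-0.43294624,  0.47732253,  0.76467036, -0.9394771 ],
       [ 0.        ,  0.        ,  0.        ,  1.        ]])}
top {'fovy': 46.842547429763464, 'cx': 247.35966475999302, 'cy': 188.69479940713097, 'dist': array([0.04507473, 0.        , 0.        , 0.        , 0.        ]), 'view': array([[ 0.00224577, -0.99994549,  0.01019718, -0.1440761 ],
       [ 0.99011171,  0.00365375,  0.14023355, -0.60713012],
       [-0.14026316,  0.00978141,  0.99006594, -1.01664978],
       [ 0.        ,  0.        ,  0.        ,  1.        ]])}
{'time_s': 0.1, 'q': array([ 1.09767674e+00,  1.81478690e-01,  1.60786895e+00, -2.67335297e-05,
        1.35380775e+00, -2.06281928e-01]), 'dq': array([-0.0017082 , -0.00053012, -0.00326542,  0.00058837, -0.00315593,
       -0.00132989]), 'joint_efforts': array([ 3.26099689e-04, -4.45887673e+01, -3.52234912e+01, -2.93538724e-04,
        4.24936297e-03, -2.89112870e-05]), 'eef_pos': array([0.15137439, 0.55421754, 0.2304864 ]), 'eef_rot': array([-2.48051446e-04,  1.33020455e-01,  9.91112984e-01, -7.41067791e-04]), 'wrist_force': array([-0.26378313,  0.21721718, -0.256462  ]), 'torque': array([ 0.04916446,  0.0253567 , -0.03646838]), 'grasp_force': 0.0, 'opening': 0.9962161429541885}
```

View pics/side0.png

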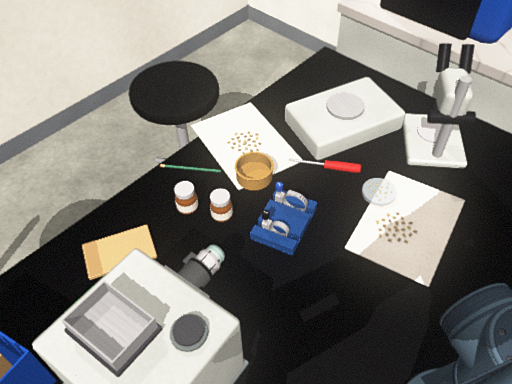

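View pics/top0.png

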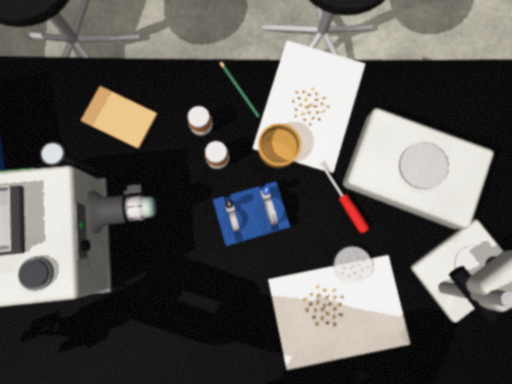

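The side view shows the rack at about (285,220) with the larger blue-knob clamp at (285,195) and the stub at (210,258). The top view shows the rack at (250,213), the blue-knob clamp at (268,205) and the stub at (130,207). I'll enlarge these.

```bash
cat > h.py <<'E'
import cv2, numpy as np
from bench import ctrl, cams, monitor
from scipy.spatial.transform import Rotation as R
def cam(n):
    p=cams.camera_params(n); f=192/np.tan(np.radians(p["fovy"]/2))
    K=np.array([[f,0,p["cx"]],[0,f,p["cy"]],[0,0,1]]); V=np.diag([1,-1,-1,1.])@p["view"]
    return K,np.array(p["dist"]),V
def proj(n,P):
    K,d,V=cam(n); return cv2.projectPoints(np.float64(P).reshape(-1,1,3),cv2.Rodrigues(V[:3,:3])[0],V[:3,3],K,d)[0].reshape(-1,2)
def norm(n,uv):
    K,d,V=cam(n); return cv2.undistortPoints(np.float64(uv).reshape(-1,1,2),K,d).reshape(-1,2)
def tri(s,t):
    X=cv2.triangulatePoints(cam("side")[2][:3],cam("top")[2][:3],norm("side",s).T,norm("top",t).T); return (X[:3]/X[3]).T
def onz(n,uv,z):
    K,d,V=cam(n); a=norm(n,uv); D=np.c_[a,np.ones(len(a))]@V[:3,:3]; c=-V[:3,:3].T@V[:3,3]
    return c+D*((z-c[2])/D[:,2])[:,None]
def crop(im,u,v,w,h,s):
    c=cv2.resize(im[v:v+h,u:u+w],None,fx=s,fy=s,interpolation=cv2.INTER_CUBIC)
    for i in range(0,w,10): cv2.putText(c,str(u+i),(i*s,8),0,.3,(0,255,255)) ; cv2.line(c,(i*s,10),(i*s,14),(0,255,255))
    for i in range(10,h,10): cv2.putText(c,str(v+i),(0,i*s+3),0,.3,(0,255,255)); cv2.line(c,(20,i*s),(24,i*s),(0,255,255))
    return c
E
python3 - <<'E'
from h import *
s=cv2.imread("pics/side0.png");t=cv2.imread("pics/top0.png")
a=crop(s,245,175,80,80,5);b=crop(t,208,175,80,75,4);c=crop(s,170,235,80,60,5);d=crop(t,85,180,80,60,5)
im=np.zeros((600,800,3),np.uint8)
cv2.imwrite("pics/c1.png",np.hstack([crop(s,248,178,72,80,5)[:400],np.zeros((400,0,3),np.uint8),crop(t,210,178,80,80,5)]))
cv2.imwrite("pics/c2.png",np.hstack([crop(s,160,235,70,60,5),crop(t,80,180,80,60,5)]))
E
```

```text
(no output)
```

View pics/c1.png

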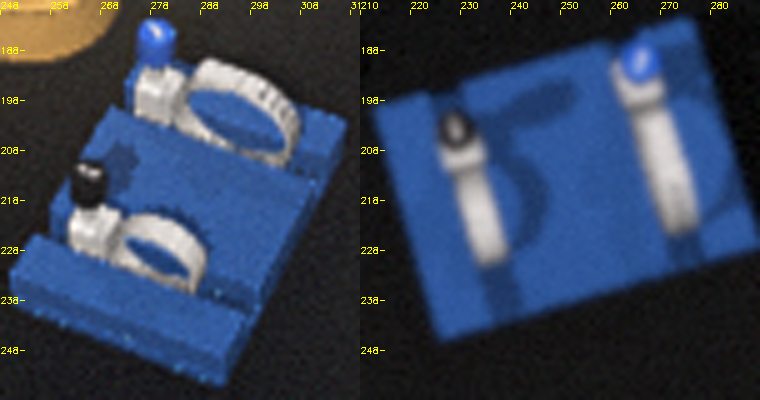

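View pics/c2.png

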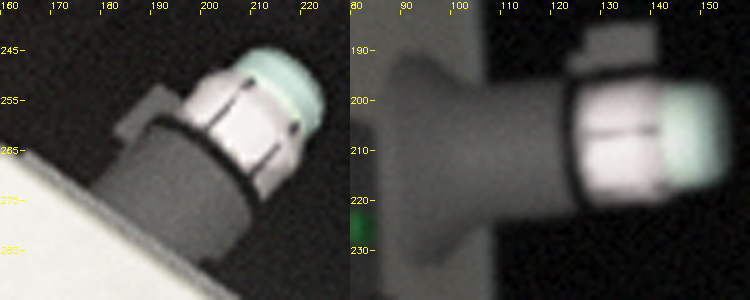

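The crops show the knob centre at side (279.2,186.5) / top (266.2,190.5), the band's −x end at top (275,223.8), the shoulder edge near top (123–126, 195–222) and the cup tip at top (156,208). The locating tab's outer corner is at top (141.4,184.8). Next I fit both poses to these.

```bash
cat > fit.py <<'E'
from h import *
from scipy.optimize import least_squares
s=lambda *p:[(a/5,b/5) for a,b in p]
def S(o,*p): return np.array([(o[0]+a/5,o[1]+b/5) for a,b in p])
th=np.linspace(0,2*np.pi,121)
circ=lambda r,y:np.c_[r*np.cos(th),y+0*th,r*np.sin(th)]/1000
def W(q,P):
    c,sn=np.cos(q[3]),np.sin(q[3]); P=np.atleast_2d(P); return np.c_[c*P[:,0]-sn*P[:,1]+q[0],sn*P[:,0]+c*P[:,1]+q[1],P[:,2]+q[2]]
def dist(n,q,P,uv,hull=True):
    c=proj(n,W(q,P)).astype(np.float32)
    if hull:c=cv2.convexHull(c)
    else:c=c.reshape(-1,1,2)
    return [cv2.pointPolygonTest(c,(float(a),float(b)),True) for a,b in uv]
E
cat > m1.py <<'E'
from fit import *
c1s=(248,178);c1t=(138,178);c2s=(160,235);c2t=(10,180)
def fc(q):
    r=list((proj("side",W(q,[.044,0,.038]))-S(c1s,(156.5,43))).ravel())+list((proj("top",W(q,[.044,0,.038]))-S(c1t,(641,62))).ravel())
    r+=list((proj("side",W(q,[.044,0,0]))-S(c1s,(161,97))).ravel())
    r+=list((proj("top",W(q,[-.032,0,.003]))-S(c1t,(684,230))).ravel())
    a=S(c1t,(657,120),(668,165))
    for p in a:
        c=proj("top",W(q,np.c_[.032*np.cos(th[:61]),0*th[:61],.032*np.sin(th[:61])])); r.append(np.interp(p[1],c[:,1][np.argsort(c[:,1])],c[:,0][np.argsort(c[:,1])])-p[0])
    return r
f=least_squares(fc,[.55,-.1,.042,0]); print("clamp",f.x.round(4),np.round(f.fun,2))
cup=np.r_[circ(22.5,-34),circ(22.5,-56)];barb=np.r_[circ(28,-24),circ(28,-23)];sh=circ(31.5,6)
def fs(q):
    r=dist("top",q,cup,S(c2t,(732,140),(690,83),(690,194)))+dist("side",q,cup,S(c2s,(322,110),(265,47),(305,70)))
    r+=dist("top",q,sh,S(c2t,(563,85),(566,140),(572,200)))+dist("side",q,sh,S(c2s,(150,118),(185,128),(220,150),(243,180),(252,208)))
    r+=list((proj("top",W(q,[.054,-.026,-.0145]))-S(c2t,(657,24))).ravel())
    return r
f=least_squares(fs,[.6,.15,.115,0],diff_step=1e-4,loss="soft_l1"); q=f.x;print("stub root",q.round(4),np.round(f.fun,2))
E
python3 m1.py
python3 - <<'E'
from h import *
for n in("side","top"): V=cam(n)[2];print(n,(-V[:3,:3].T@V[:3,3]).round(3))
o=monitor.get_obs();print(R.from_quat(o["eef_rot"],scalar_first=True).as_matrix().round(3),proj("top",o["eef_pos"]))
E
```

```text
clamp [ 0.5551 -0.1983  0.0374  0.2744] [ 0.33  0.52  0.32  0.74 -0.84 -0.68 -0.26 -0.29 -0.24  0.39]
stub root [0.5518 0.1187 0.1164 0.0758] [ 0.14 -0.49 -1.21  1.85  1.98  2.33 -0.69  0.86  0.01 -0.08 -0.09 -0.99
 -0.53  0.6  -0.03 -0.16]
side [0.089 0.431 1.01 ]
top [ 0.459 -0.132  1.093]
[[-0.965  0.264 -0.001]
 [ 0.264  0.965 -0.001]
 [ 0.    -0.002 -1.   ]] [[-153.67587204  432.52278367]]
```

```bash
cat >> m1.py <<'E'
sl=lambda Q:proj("top",W(Q,[-.032-Q[4],0,.003]))
def fc2(q):
    r=np.array(fc(q[:4])); e=(sl(q)-S(c1t,(684,230))).ravel(); r[6:8]=e
    return np.r_[r,(q[2]-.042)/.002]
g=least_squares(fc2,[.55,-.2,.042,.27,.003]);print("clamp",g.x.round(4),np.round(g.fun,2))
s=cv2.imread("pics/side0.png");t=cv2.imread("pics/top0.png")
k=5
def draw(im,n,q,curves,u,v,w,h):
    c=crop(im,u,v,w,h,k)
    for P,col in curves:
        cv2.polylines(c,[np.int32(((proj(n,W(q,P))-[u,v])+.5)*k)],False,col,1)
    return c
def box(x,y,z): 
    return np.array([(x[0],y[0],z),(x[1],y[0],z),(x[1],y[1],z),(x[0],y[1],z),(x[0],y[0],z)])/1000
G=(0,255,0);Rd=(0,0,255);M=(255,0,255)
kc=lambda z:np.c_[44+9*np.cos(th),9*np.sin(th),z+0*th]/1000
CC=[(circ(29,-7),G),(circ(32,-7),G),(circ(32,7),G),(box((36,52),(-10,10),13),Rd),(box((36,52),(-10,10),-13),Rd),(kc(28),M),(kc(48),M)]
SC=[(circ(31.5,0),G),(circ(31.5,6),G),(circ(28,-24),Rd),(circ(24.5,-34),Rd),(circ(22.5,-56),M),(circ(22.5,-34),M),(box((36,54),(-26,0),-14.5),G)]
A=np.hstack([draw(s,"side",g.x,CC,255,175,60,50),draw(t,"top",g.x,CC,240,175,60,50)])
B=np.hstack([draw(s,"side",q,SC,175,235,60,50),draw(t,"top",q,SC,110,180,60,50)])
cv2.imwrite("pics/ov.png",np.vstack([A,B]))
E
python3 m1.py
```

```text
clamp [ 0.5551 -0.1983  0.0374  0.2744] [ 0.33  0.52  0.32  0.74 -0.84 -0.68 -0.26 -0.29 -0.24  0.39]
stub root [0.5518 0.1187 0.1164 0.0758] [ 0.14 -0.49 -1.21  1.85  1.98  2.33 -0.69  0.86  0.01 -0.08 -0.09 -0.99
 -0.53  0.6  -0.03 -0.16]
clamp [ 0.5546 -0.1979  0.0411  0.2915  0.0006] [ 0.29 -0.02 -0.08  0.85 -0.88 -1.19 -0.03  0.01 -0.5   0.31 -0.47]
```

View pics/ov.png

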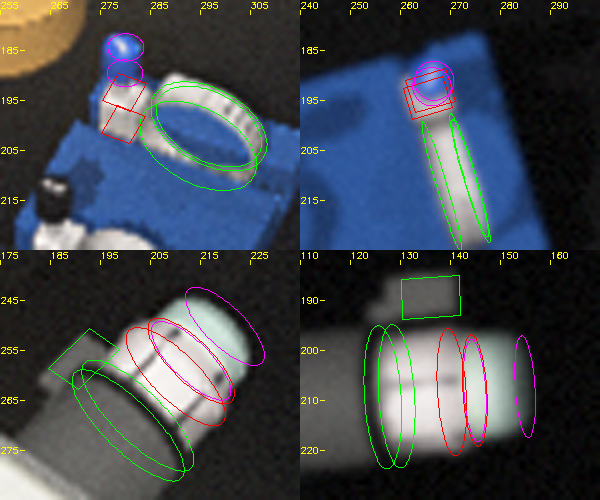

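The overlay agrees with the pictures to about 1–2 px: side ring at (295,203), top shoulder arc at u 123–126. That is good enough to grasp; I'll refine at the stub by feel.

```bash
cat > go.py <<'E'
import sys
from h import *
# usage: go.py x y z yaw(of tool y minus pi/2)
o=monitor.get_obs(); M=R.from_quat(o["eef_rot"],scalar_first=True)
a=[float(v) for v in sys.argv[1:5]]
c,s=np.cos(a[3]),np.sin(a[3]); T=R.from_matrix(np.array([[-c,-s,0],[-s,c,0],[0,0,-1]]))
print("t",o["time_s"],"d",M.inv().apply(np.array(a[:3])-o["eef_pos"]).round(4),"rv",(M.inv()*T).as_rotvec().round(3),"f",o["wrist_force"].round(1),"tq",o["torque"].round(2),"op",round(o["opening"],3),"q",o["q"].round(2), "pos",o["eef_pos"].round(4))
E
python3 go.py .36 .05 .24 0.29; python3 go.py .5967 -.1853 .15 0.2915
```

```text
t 0.1 d [-0.3342 -0.4314 -0.0089] rv [-0.001 -0.001 -0.557] f [-0.3  0.2 -0.3] tq [ 0.05  0.03 -0.04] op 0.996 q [ 1.1   0.18  1.61 -0.    1.35 -0.21] pos [0.1514 0.5542 0.2305]
t 0.1 d [-0.6246 -0.5958  0.0812] rv [-0.001 -0.001 -0.558] f [-0.3  0.2 -0.3] tq [ 0.05  0.03 -0.04] op 0.996 q [ 1.1   0.18  1.61 -0.    1.35 -0.21] pos [0.1514 0.5542 0.2305]
```

The manual's scale: shifts go in shares of 50 cm and turns go in shares of pi rad. Converting my numbers, -0.431 m / 0.5 = -0.862, -0.334 m / 0.5 = -0.668, -0.558 rad / 3.1416 = -0.1776.

```bash
python3 jog.py '[[[-0.668, -0.862, -0.02, 0, 0, -0.0891, 0.6], [-0.668, -0.862, -0.02, 0, 0, -0.0891, 0.6], [-0.668, -0.862, -0.02, 0, 0, -0.1776, 0.6], [-0.668, -0.862, -0.02, 0, 0, -0.1776, 0.6], [-0.668, -0.862, -0.02, 0, 0, -0.1776, 0.6], [-0.668, -0.862, -0.02, 0, 0, -0.1776, 0.6], [-0.668, -0.862, -0.02, 0, 0, -0.1776, 0.6], [-0.668, -0.862, -0.02, 0, 0, -0.1776, 0.6], [-0.668, -0.862, -0.02, 0, 0, -0.1776, 0.6], [-0.668, -0.862, -0.02, 0, 0, -0.1776, 0.6]]]'; python3 go.py .5967 -.1853 .15 0.2915
```

```text
time_s: 1.35
eef_pos: [0.361, 0.0476, 0.2413]
eef_rot: [-0.0, -0.141, 0.99, -0.0]
wrist_force: [0.4, 1.0, 0.5]
opening: 0.596
grasp_force: 0.0
t 1.35 d [-0.161  -0.2896  0.0915] rv [-0.001 -0.    -0.008] f [0.4 1.  0.5] tq [ 0.03  0.   -0.04] op 0.596 q [-0.2  -0.35  2.08 -0.    1.41 -2.05] pos [0.361  0.0476 0.2413]
```

To row units: -0.29 m / 0.5 = -0.58, 0.09 m / 0.5 = 0.18.

```bash
python3 jog.py '[[[-0.322, -0.58, 0.12, 0, 0, 0, 0.6], [-0.322, -0.58, 0.18, 0, 0, 0, 0.6], [-0.322, -0.58, 0.18, 0, 0, 0, 0.6], [-0.322, -0.58, 0.18, 0, 0, 0, 0.6], [-0.322, -0.58, 0.18, 0, 0, 0, 0.6], [-0.322, -0.58, 0.18, 0, 0, 0, 0.6], [-0.322, -0.58, 0.18, 0, 0, 0, 0.6], [-0.322, -0.58, 0.18, 0, 0, 0, 0.6]]]'; python3 go.py .5967 -.1853 .034 0.2915
python3 - <<'E'
from h import *
s=cams.camera("side");t=cams.camera("top")
cv2.imwrite("pics/c3.png",np.hstack([crop(s,245,165,75,60,5),crop(t,235,165,75,60,5)]))
o=monitor.get_obs();print(proj("side",o["eef_pos"]),proj("top",o["eef_pos"]))
E
```

```text
time_s: 2.35
eef_pos: [0.5971, -0.1789, 0.1509]
eef_rot: [-0.001, -0.146, 0.989, 0.001]
wrist_force: [0.1, -0.1, -0.6]
opening: 0.602
grasp_force: 0.0
t 2.35 d [ 0.0021 -0.0062  0.1169] rv [ 0.001 -0.001  0.001] f [ 0.1 -0.1 -0.6] tq [ 0.02  0.02 -0.02] op 0.602 q [-0.48  0.37  1.55  0.    1.23 -2.34] pos [ 0.5971 -0.1789  0.1509]
[[278.28491236 168.10993872]] [[265.00923969 186.43033277]]
```

View pics/c3.png

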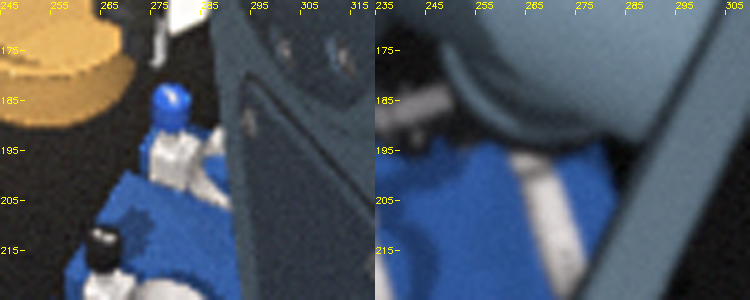

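The side picture shows the near fingertip at (276,177) beside and above the knob at (279,186), clear of it. Descending.

To row units: 0.1 m / 0.5 = 0.2, 0.06 m / 0.5 = 0.12.

```bash
python3 jog.py '[[[0.002, 0, 0, 0, 0, 0, 0.6], [0.002, 0, 0.12, 0, 0, 0, 0.6], [0.002, 0, 0.2, 0, 0, 0, 0.6], [0.002, 0, 0.2, 0, 0, 0, 0.6]]]'; python3 go.py .5967 -.1853 .034 0.2915
```

```text
time_s: 2.95
eef_pos: [0.5937, -0.1792, 0.0482]
eef_rot: [-0.003, -0.145, 0.989, 0.002]
wrist_force: [0.6, 0.3, 0.4]
opening: 0.6
grasp_force: 0.0
t 2.95 d [-0.0012 -0.0068  0.0142] rv [ 0.005 -0.005 -0.   ] f [0.6 0.3 0.4] tq [ 0.01 -0.02  0.04] op 0.6 q [-0.48  0.5   1.6   0.    1.05 -2.35] pos [ 0.5937 -0.1792  0.0482]
```

To row units: 0.0135 m / 0.5 = 0.027, -0.0065 m / 0.5 = -0.013.

```bash
python3 jog.py '[[[-0.002, -0.013, 0, 0, 0, 0, 0.6], [-0.002, -0.013, 0.027, 0, 0, 0, 0.6], [-0.002, -0.013, 0.027, 0, 0, 0, 0.6]]]'; python3 go.py .5967 -.1853 .034 0.2915
```

```text
time_s: 3.32
eef_pos: [0.5993, -0.187, 0.0378]
eef_rot: [-0.0, -0.145, 0.989, 0.0]
wrist_force: [-0.2, 0.3, -0.3]
opening: 0.601
grasp_force: 0.0
t 3.325 d [0.002  0.0024 0.0038] rv [ 0.    -0.    -0.001] f [-0.2  0.3 -0.3] tq [0.07 0.01 0.02] op 0.601 q [-0.49  0.52  1.59  0.    1.03 -2.35] pos [ 0.5993 -0.187   0.0378]
```

```bash
python3 jog.py '[[[0, 0, 0, 0, 0, 0, 0.6], [0, 0, 0, 0, 0, 0, 0.6]]]'; python3 go.py .5967 -.1853 .034 0.2915
```

```text
time_s: 3.58
eef_pos: [0.5997, -0.187, 0.0382]
eef_rot: [0.0, -0.145, 0.989, -0.0]
wrist_force: [0.1, 0.6, -0.2]
opening: 0.602
grasp_force: 0.0
t 3.575 d [0.0024 0.0025 0.0042] rv [-0.  0. -0.] f [ 0.1  0.6 -0.2] tq [ 0.02 -0.09 -0.05] op 0.602 q [-0.49  0.52  1.59  0.    1.03 -2.35] pos [ 0.5997 -0.187   0.0382]
```

To row units: 0.004 m / 0.5 = 0.008, 0.0025 m / 0.5 = 0.005.

```bash
python3 jog.py '[[[0.004, 0.005, 0.008, 0, 0, 0, 0.6], [0.004, 0.005, 0.008, 0, 0, 0, 0.6], [0.004, 0.005, 0.008, 0, 0, 0, 0.35], [0.004, 0.005, 0.008, 0, 0, 0, 0.3], [0.004, 0.005, 0.008, 0, 0, 0, 0.27]]]'; python3 go.py .5967 -.1853 .034 0.2915
```

```text
time_s: 4.2
eef_pos: [0.5969, -0.1852, 0.0339]
eef_rot: [0.0, -0.145, 0.989, -0.0]
wrist_force: [0.1, -0.4, 0.3]
opening: 0.268
grasp_force: 0.0
t 4.2 d [ 0.0003 -0.0001 -0.0001] rv [-0.  0. -0.] f [ 0.1 -0.4  0.3] tq [0.   0.04 0.01] op 0.268 q [-0.49  0.52  1.59  0.    1.02 -2.35] pos [ 0.5969 -0.1852  0.0339]
```

```bash
python3 jog.py '[[[0, 0, 0, 0, 0, 0, 0.0], [0, 0, 0, 0, 0, 0, 0.0], [0, 0, 0, 0, 0, 0, 0.0], [0, 0, 0, 0, 0, 0, 0.0]]]'; python3 go.py .5967 -.1853 .034 0.2915
```

```text
time_s: 4.7
eef_pos: [0.5971, -0.1852, 0.0341]
eef_rot: [0.0, -0.145, 0.989, -0.0]
wrist_force: [-1.9, 0.1, 3.8]
opening: 0.22
grasp_force: 59.1
t 4.7 d [0.0004 0.     0.0001] rv [-0.  0. -0.] f [-1.9  0.1  3.8] tq [0.05 0.02 0.03] op 0.22 q [-0.49  0.52  1.59 -0.    1.02 -2.35] pos [ 0.5971 -0.1852  0.0341]
```

To row units: -0.12 m / 0.5 = -0.24, -0.06 m / 0.5 = -0.12.

```bash
python3 jog.py '[[[0, 0, -0.02, 0, 0, 0, 0], [0, 0, -0.12, 0, 0, 0, 0], [0, 0, -0.24, 0, 0, 0, 0], [0, 0, -0.24, 0, 0, 0, 0]]]'
python3 - <<'E'
from fit import *
q=[.5518,.1187,.1164,.0758]
print(W(q,np.array([[44,-106,-8],[44,-7,-8]])/1000), onz("top",[[200,115],[217,148]],.075))
E
python3 go.py .6037 .0164 .107 .0758
```

```text
time_s: 5.2
eef_pos: [0.6003, -0.1869, 0.1605]
eef_rot: [0.005, -0.145, 0.989, -0.003]
wrist_force: [-0.2, 0.1, -1.5]
opening: 0.218
grasp_force: 60.3
[[0.60370076 0.01633638 0.1084    ]
 [0.59620375 0.11505211 0.1084    ]] [[ 0.77902025 -0.02935922  0.075     ]
 [ 0.69932231 -0.07047078  0.075     ]]
t 5.2 d [-0.0612  0.1941  0.0524] rv [-0.007  0.009  0.216] f [-0.2  0.1 -1.5] tq [ 0.01 -0.01 -0.01] op 0.218 q [-0.49  0.36  1.54  0.    1.24 -2.35] pos [ 0.6003 -0.1869  0.1605]
```

To row units: 0.194 m / 0.5 = 0.388, -0.061 m / 0.5 = -0.122, 0.216 rad / 3.1416 = 0.0688.

```bash
python3 jog.py '[[[-0.122, 0.388, 0, 0, 0, 0.0318, 0], [-0.122, 0.388, 0, 0, 0, 0.0637, 0], [-0.122, 0.388, 0, 0, 0, 0.0688, 0], [-0.122, 0.388, 0, 0, 0, 0.0688, 0], [-0.122, 0.388, 0.06, 0, 0, 0.0688, 0], [-0.122, 0.388, 0.1, 0, 0, 0.0688, 0], [-0.122, 0.388, 0.1, 0, 0, 0.0688, 0], [-0.122, 0.388, 0.1, 0, 0, 0.0688, 0]]]'; python3 go.py .6037 .0164 .107 .0758
```

```text
time_s: 6.2
eef_pos: [0.6, 0.0175, 0.1042]
eef_rot: [0.0, -0.037, 0.999, -0.0]
wrist_force: [-0.4, -0.9, -0.9]
opening: 0.217
grasp_force: 60.2
t 6.2 d [-0.0036 -0.0014 -0.0028] rv [-0.     0.    -0.002] f [-0.4 -0.9 -0.9] tq [ 0.01 -0.02 -0.  ] op 0.217 q [-0.17  0.37  1.64 -0.    1.13 -1.81] pos [0.6    0.0175 0.1042]
```

To row units: -0.0036 m / 0.5 = -0.0072, -0.0028 m / 0.5 = -0.0056, -0.002 rad / 3.1416 = -0.0006.

```bash
python3 jog.py '[[[-0.0072, -0.002, -0.0056, 0, 0, -0.0006, 0], [-0.0072, -0.002, -0.0056, 0, 0, -0.0006, 0], [-0.0072, -0.002, -0.0056, 0, 0, -0.0006, 0]]]'; python3 go.py .6037 .0164 .107 .0758
python3 - <<'E'
from h import *
s=cams.camera("side");t=cams.camera("top");cv2.imwrite("pics/s4.png",s);cv2.imwrite("pics/t4.png",t)
cv2.imwrite("pics/c4.png",np.hstack([crop(s,175,200,75,80,5),crop(t,110,170,80,80,5)]))
E
```

```text
time_s: 6.58
eef_pos: [0.6036, 0.0174, 0.1071]
eef_rot: [0.0, -0.039, 0.999, -0.0]
wrist_force: [0.6, -0.5, -1.1]
opening: 0.223
grasp_force: 60.2
t 6.575 d [-0.     -0.001   0.0001] rv [-0.     0.001  0.001] f [ 0.6 -0.5 -1.1] tq [-0.04 -0.07  0.02] op 0.223 q [-0.17  0.38  1.63 -0.    1.13 -1.82] pos [0.6036 0.0174 0.1071]
```

View pics/c4.png

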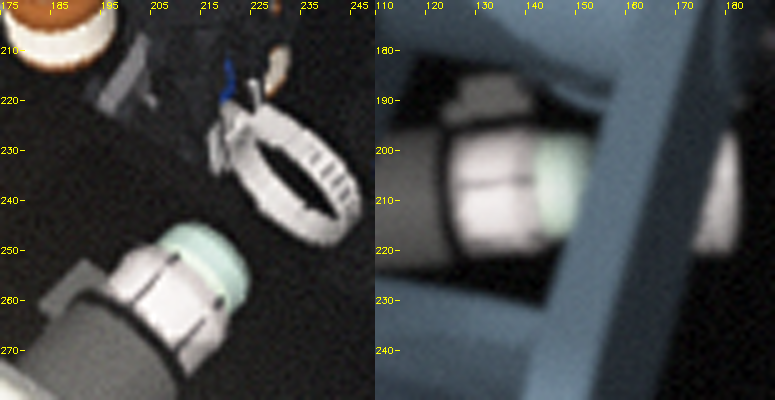

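The side picture shows the ring held upright at (231,233), its lower right edge at (247,242) and bottom at (240,249). The cup tip is at (220,252); in top the strap end is at u 174–183, v 196–221. I'll compare these with the predicted outline.

```bash
cat > cmp.py <<'E'
from fit import *
o=monitor.get_obs(); p=o["eef_pos"]
q=np.array([*p,.0758])
ring=lambda dx,dz,sl:np.r_[circ(32,-7),circ(32,7)]*1+np.array([-.044+dx,0,.008+dz])-np.r_[np.zeros((242,3))]
for sl in (0,.004):
    P=np.r_[circ(32,-7),circ(32,7)]; P[:,0]-=sl*(P[:,0]<0); P=P+[-.044,0,.008]
    a=proj("side",W(q,P));b=proj("top",W(q,P))
    print(sl,"side umax",a[:,0].max(),"vmax",a[:,1].max(),"vmin",a[:,1].min(),"top umax,umin",b[:,0].max(),b[:,0].min(),"vmax",b[:,1].max())
qs=np.array([.5518,.1187,.1164,.0758]);cup=np.r_[circ(22.5,-56),circ(22.5,-34)];b=np.r_[circ(28,-24),circ(28,-23)]
for n in("side","top"):
    for nm,P in(("cup",cup),("barb",b)):
        a=proj(n,W(qs,P));print(n,nm,"u",a[:,0].min(),a[:,0].max(),"v",a[:,1].min(),a[:,1].max())
E
python3 cmp.py
```

```text
0 side umax 247.2514757384485 vmax 248.52747557699274 vmin 222.45259709507542 top umax,umin 182.15374536053957 171.28133708606873 vmax 220.18871883357357
0.004 side umax 248.66649295966658 vmax 249.44197316059058 vmin 222.45259709507542 top umax,umin 182.24599394353282 171.28133708606873 vmax 222.0005120230606
side cup u 204.82129525145916 227.39868991292798 v 241.9603531270364 264.52895735736485
side barb u 199.44881678965817 219.57492086986935 v 250.0285475380029 269.96248264184396
top cup u 142.17983189513558 156.58518463510882 v 196.6775954813492 217.80439141844192
top barb u 136.41490327549832 142.83174342244558 v 195.234372014921 220.68032020830083
```

Ring prediction matches the picture within 1 px and the stub agrees laterally, so I can start sliding over the cup.

To row units: 0.057 m / 0.5 = 0.114, 0.052 m / 0.5 = 0.104.

```bash
python3 jog.py '[[[0, 0.06, 0, 0, 0, 0, 0], [0, 0.08, 0, 0, 0, 0, 0], [0, 0.092, 0, 0, 0, 0, 0], [0, 0.104, 0, 0, 0, 0, 0], [0, 0.114, 0, 0, 0, 0, 0], [0, 0.114, 0, 0, 0, 0, 0]]]'; python3 go.py .6037 .0164 .107 .0758
```

```text
time_s: 7.42
eef_pos: [0.5989, 0.0744, 0.1066]
eef_rot: [0.0, -0.039, 0.999, -0.0]
wrist_force: [0.2, 0.2, -0.9]
opening: 0.216
grasp_force: 60.2
t 7.425 d [-0.0003 -0.0582 -0.0004] rv [-0.    -0.     0.002] f [ 0.2  0.2 -0.9] tq [ 0.04 -0.04 -0.04] op 0.216 q [-0.07  0.38  1.63 -0.    1.13 -1.72] pos [0.5989 0.0744 0.1066]
```

To row units: -0.0055 m / 0.5 = -0.011, -0.003 m / 0.5 = -0.006.

```bash
python3 jog.py '[[[0, 0, -0.006, 0, 0, 0, 0], [0, 0, -0.011, 0, 0, 0, 0], [0, 0, -0.011, 0, 0, 0, 0]]]'|sed -n '2p;4p'; python3 jog.py '[[[0, 0, -0.002, 0, 0, 0, 0], [0, 0, -0.002, 0, 0, 0, 0]]]'|sed -n '2p;4p';python3 jog.py '[[[0, 0, -0.002, 0, 0, 0, 0], [0, 0, -0.002, 0, 0, 0, 0]]]'|sed -n '2p;4p'
```

```text
eef_pos: [0.5992, 0.0741, 0.1126]
wrist_force: [0.2, 0.9, -1.4]
eef_pos: [0.5989, 0.0743, 0.1131]
wrist_force: [-0.2, -0.5, -1.4]
eef_pos: [0.5987, 0.0743, 0.1139]
wrist_force: [0.2, -0.0, -2.8]
```

To row units: -0.001 m / 0.5 = -0.002.

```bash
for i in 1 2; do python3 jog.py '[[[0, 0, -0.002, 0, 0, 0, 0], [0, 0, -0.002, 0, 0, 0, 0]]]'|sed -n '2p;4p'; done
```

```text
eef_pos: [0.5984, 0.0744, 0.1143]
wrist_force: [0.7, 0.7, -7.1]
eef_pos: [0.5979, 0.0744, 0.115]
wrist_force: [-0.0, 0.4, -13.6]
```

To row units: 0.012 m / 0.5 = 0.024, 0.006 m / 0.5 = 0.012.

```bash
python3 jog.py '[[[0, 0, 0.012, 0, 0, 0, 0], [0, 0, 0.024, 0, 0, 0, 0], [0, 0, 0.024, 0, 0, 0, 0]]]'|sed -n '2p;4p'; for i in 1 2 3 4; do python3 jog.py '[[[0, 0, 0.002, 0, 0, 0, 0], [0, 0, 0.002, 0, 0, 0, 0]]]'|sed -n '2p;4p'; done
```

```text
eef_pos: [0.599, 0.0743, 0.1042]
wrist_force: [-1.3, -0.4, -1.2]
eef_pos: [0.5991, 0.0743, 0.1034]
wrist_force: [-0.1, 0.2, -1.1]
eef_pos: [0.5988, 0.0743, 0.1021]
wrist_force: [0.5, -0.1, -2.1]
eef_pos: [0.5988, 0.0744, 0.101]
wrist_force: [-0.2, 0.6, -1.3]
eef_pos: [0.5989, 0.0743, 0.1003]
wrist_force: [-0.9, 0.2, -0.1]
```

```bash
for i in 1 2 3; do python3 jog.py '[[[0, 0, 0.002, 0, 0, 0, 0], [0, 0, 0.002, 0, 0, 0, 0]]]'|sed -n '2p;4p'; done
```

```text
eef_pos: [0.5988, 0.0743, 0.0998]
wrist_force: [-3.6, -0.3, 5.3]
eef_pos: [0.5988, 0.0744, 0.0995]
wrist_force: [-4.7, -0.2, 10.0]
eef_pos: [0.5987, 0.0744, 0.0992]
wrist_force: [-8.2, -0.4, 15.8]
```

To row units: -0.0098 m / 0.5 = -0.0196, -0.006 m / 0.5 = -0.012.

```bash
python3 jog.py '[[[0, 0, -0.012, 0, 0, 0, 0], [0, 0, -0.0196, 0, 0, 0, 0], [0.008, 0, -0.0196, 0, 0, 0, 0], [0.008, 0, -0.0196, 0, 0, 0, 0]]]'|sed -n '2p;4p'; for i in 1 2 3 4; do python3 jog.py '[[[0.002, 0, 0, 0, 0, 0, 0], [0.002, 0, 0, 0, 0, 0, 0]]]'|sed -n '2p;4p'; done
```

```text
eef_pos: [0.5942, 0.0741, 0.1064]
wrist_force: [-1.2, 0.3, -1.5]
eef_pos: [0.5937, 0.074, 0.1067]
wrist_force: [-0.4, 0.3, -2.7]
eef_pos: [0.593, 0.0737, 0.1069]
wrist_force: [1.0, -0.9, -1.3]
eef_pos: [0.5921, 0.0735, 0.1071]
wrist_force: [1.7, -1.4, -1.8]
eef_pos: [0.5916, 0.0734, 0.1072]
wrist_force: [4.5, -2.8, -2.7]
```

To row units: -0.013 m / 0.5 = -0.026, -0.006 m / 0.5 = -0.012.

```bash
python3 jog.py '[[[-0.012, 0, 0, 0, 0, 0, 0], [-0.026, 0, 0, 0, 0, 0, 0], [-0.026, 0, 0, 0, 0, 0, 0]]]'|sed -n '2p;4p'; for i in 1 2 3 4; do python3 jog.py '[[[-0.003, 0, 0, 0, 0, 0, 0], [-0.003, 0, 0, 0, 0, 0, 0]]]'|sed -n '2p;4p'; done
```

```text
eef_pos: [0.6041, 0.0751, 0.1067]
wrist_force: [0.1, 0.1, -1.8]
eef_pos: [0.6052, 0.075, 0.1068]
wrist_force: [0.2, -0.2, -0.6]
eef_pos: [0.6069, 0.0749, 0.107]
wrist_force: [0.9, -0.1, -1.4]
eef_pos: [0.6085, 0.075, 0.1069]
wrist_force: [-1.0, -0.2, -0.4]
eef_pos: [0.6091, 0.0752, 0.1066]
wrist_force: [-2.9, -0.7, -1.3]
```

The manual's scale: shifts go in shares of 50 cm and turns go in shares of pi rad. Converting my numbers, 0.0088 m / 0.5 = 0.0176, 0.005 m / 0.5 = 0.01.

```bash
python3 go.py .6005 .0744 .1069 .0758;  python3 jog.py '[[[0.01, 0, 0, 0, 0, 0, 0], [0.0176, 0, 0, 0, 0, 0, 0], [0.0176, 0, 0, 0, 0, 0, 0], [0.0176, 0, 0, 0, 0, 0, 0]]]'|sed -n '2p;4p'; python3 go.py .6005 .0744 .1069 .0758
```

```text
t 13.8 d [ 0.0087 -0.0001 -0.0003] rv [ 0.    -0.002  0.002] f [-2.9 -0.7 -1.3] tq [-0.02  0.51  0.07] op 0.217 q [-0.07  0.4   1.6  -0.    1.14 -1.72] pos [0.6091 0.0752 0.1066]
eef_pos: [0.6012, 0.0745, 0.1071]
wrist_force: [0.2, 0.5, -1.5]
t 14.3 d [ 0.0007 -0.      0.0002] rv [-0.     0.001  0.001] f [ 0.2  0.5 -1.5] tq [-0.01 -0.01 -0.03] op 0.215 q [-0.07  0.38  1.62  0.    1.14 -1.72] pos [0.6012 0.0745 0.1071]
```

To row units: 0.016 m / 0.5 = 0.032, 0.012 m / 0.5 = 0.024.

```bash
python3 jog.py '[[[0.0014, 0.012, 0.0004, 0, 0, 0, 0], [0.0014, 0.024, 0.0004, 0, 0, 0, 0], [0.0014, 0.032, 0.0004, 0, 0, 0, 0], [0.0014, 0.032, 0.0004, 0, 0, 0, 0]]]'|sed -n '2p;4p'; python3 jog.py '[[[0, 0.006, 0, 0, 0, 0, 0], [0, 0.01, 0, 0, 0, 0, 0], [0, 0.01, 0, 0, 0, 0, 0]]]'|sed -n '2p;4p';python3 jog.py '[[[0, 0.006, 0, 0, 0, 0, 0], [0, 0.01, 0, 0, 0, 0, 0], [0, 0.01, 0, 0, 0, 0, 0]]]'|sed -n '2p;4p'
```

```text
eef_pos: [0.5991, 0.0909, 0.1067]
wrist_force: [-0.1, -0.5, -1.8]
eef_pos: [0.5987, 0.0955, 0.1067]
wrist_force: [1.1, 0.5, -1.8]
eef_pos: [0.5983, 0.1006, 0.1067]
wrist_force: [0.4, 0.5, -1.6]
```

To row units: 0.008 m / 0.5 = 0.016, 0.006 m / 0.5 = 0.012.

```bash
python3 jog.py '[[[0, 0.006, 0, 0, 0, 0, 0], [0, 0.012, 0, 0, 0, 0, 0], [0, 0.016, 0, 0, 0, 0, 0], [0, 0.016, 0, 0, 0, 0, 0]]]'|sed -n '2p;4p'; for i in 1 2 3 4; do python3 jog.py '[[[0, 0.002, 0, 0, 0, 0, 0], [0, 0.002, 0, 0, 0, 0, 0]]]'|sed -n '2p;4p'; done
```

```text
eef_pos: [0.5977, 0.1086, 0.1067]
wrist_force: [-0.3, -0.4, -1.9]
eef_pos: [0.5976, 0.1094, 0.1067]
wrist_force: [0.6, -0.5, -1.6]
eef_pos: [0.5976, 0.1104, 0.1067]
wrist_force: [-0.8, 0.4, -1.5]
eef_pos: [0.5975, 0.1114, 0.1067]
wrist_force: [0.2, 0.2, -1.4]
eef_pos: [0.5974, 0.1124, 0.1067]
wrist_force: [0.6, 0.3, -1.6]
```

```bash
for i in 1 2 3 4 ; do python3 jog.py '[[[0, 0.002, 0, 0, 0, 0, 0], [0, 0.002, 0, 0, 0, 0, 0]]]'|sed -n '2p;4p'; done
```

```text
eef_pos: [0.5973, 0.1134, 0.1067]
wrist_force: [0.1, -0.5, -2.2]
eef_pos: [0.5973, 0.1144, 0.1067]
wrist_force: [1.2, 0.4, -1.5]
eef_pos: [0.5972, 0.1154, 0.1067]
wrist_force: [0.7, -0.3, -1.6]
eef_pos: [0.5972, 0.1162, 0.1067]
wrist_force: [0.4, -1.0, -1.1]
```

To row units: 0.001 m / 0.5 = 0.002.

```bash
for i in 1 2 ; do python3 jog.py '[[[0, 0.002, 0, 0, 0, 0, 0], [0, 0.002, 0, 0, 0, 0, 0]]]'|sed -n '2p;4p'; done;  python3 go.py .6005 .0744 .1069 .0758
```

```text
eef_pos: [0.5972, 0.1167, 0.1068]
wrist_force: [0.7, -4.9, -1.9]
eef_pos: [0.5972, 0.1171, 0.1067]
wrist_force: [0.7, -7.7, -1.6]
t 18.55 d [ 0.     -0.0429 -0.0001] rv [-0.002  0.     0.002] f [ 0.7 -7.7 -1.6] tq [-1.11 -0.1   0.46] op 0.219 q [-0.    0.39  1.62 -0.    1.14 -1.65] pos [0.5972 0.1171 0.1067]
```

To row units: 0.0005 m / 0.5 = 0.001, -0.01 rad / 3.1416 = -0.0032.

```bash
python3 jog.py '[[[0, 0.001, 0, 0, 0, -0.0032, 0], [0, 0.001, 0, 0, 0, -0.0032, 0], [0, 0.001, 0, 0, 0, -0.0032, 0]]]'|sed -n '2p;4p';  python3 go.py .6005 .0744 .1069 .0758; python3 jog.py '[[[0, 0.001, 0, 0, 0, -0.0032, 0], [0, 0.001, 0, 0, 0, -0.0032, 0], [0, 0.001, 0, 0, 0, -0.0032, 0]]]'|sed -n '2p;4p';  python3 go.py .6005 .0744 .1069 .0758
```

```text
eef_pos: [0.5972, 0.1176, 0.1067]
wrist_force: [0.6, -7.4, -2.4]
t 18.925 d [ 0.0004 -0.0433 -0.0001] rv [-0.002  0.     0.012] f [ 0.6 -7.4 -2.4] tq [-1.14 -0.1   0.47] op 0.215 q [ 0.    0.39  1.62 -0.    1.14 -1.66] pos [0.5972 0.1176 0.1067]
eef_pos: [0.5972, 0.1178, 0.1067]
wrist_force: [1.0, -8.3, -2.2]
t 19.3 d [ 0.0009 -0.0435 -0.0001] rv [-0.002  0.     0.021] f [ 1.  -8.3 -2.2] tq [-1.26 -0.1   0.23] op 0.218 q [ 0.    0.39  1.61 -0.    1.14 -1.67] pos [0.5972 0.1178 0.1067]
```

To row units: 0.0015 m / 0.5 = 0.003, 0.001 m / 0.5 = 0.002, 0.004 rad / 3.1416 = 0.0013.

```bash
python3 jog.py '[[[0, 0, 0.002, 0, 0, 0.0013, 0], [0, -0.0006, 0.003, 0, 0, 0.0013, 0], [0, -0.0006, 0.003, 0, 0, 0.0013, 0]]]'|sed -n '2p;4p'; for i in 1 2 ; do python3 jog.py '[[[0, 0, 0.0014, 0, 0, 0, 0], [0, 0, 0.0014, 0, 0, 0, 0]]]'|sed -n '2p;4p'; done; python3 go.py .6005 .0744 .1069 .0758
```

```text
eef_pos: [0.5974, 0.1178, 0.1058]
wrist_force: [-0.1, -8.1, 1.3]
eef_pos: [0.5975, 0.1178, 0.1054]
wrist_force: [-0.7, -6.7, 3.6]
eef_pos: [0.5974, 0.1178, 0.1054]
wrist_force: [-3.3, -7.7, 7.8]
t 20.175 d [ 0.001  -0.0435 -0.0014] rv [-0.002  0.001  0.017] f [-3.3 -7.7  7.8] tq [-1.15  0.67  0.32] op 0.221 q [ 0.    0.39  1.62 -0.    1.13 -1.66] pos [0.5974 0.1178 0.1054]
```

To row units: -0.0006 m / 0.5 = -0.0012.

```bash
python3 jog.py '[[[0, -0.0012, -0.0012, 0, 0, 0, 0], [0, -0.0012, -0.0012, 0, 0, 0, 0], [0, -0.0012, -0.0012, 0, 0, 0, 0.5], [0, -0.0012, -0.0012, 0, 0, 0, 0.5], [0, -0.0012, -0.0012, 0, 0, 0, 0.5], [0, -0.0012, -0.0012, 0, 0, 0, 0.5]]]'|sed -n '1,5p'; python3 jog.py '[[[0, 0, -0.04, 0, 0, 0, 0.5], [0, 0, -0.09, 0, 0, 0, 0.5], [0, 0, -0.12, 0, 0, 0, 0.5], [0, 0, -0.12, 0, 0, -0.0573, 0.5], [0, 0, -0.12, 0, 0, -0.1146, 0.5], [0, 0, -0.12, 0, 0, -0.1719, 0.5], [0, 0, -0.12, 0, 0, -0.2292, 0.5], [0, 0, -0.12, 0, 0, -0.2865, 0.5], [0, 0, -0.12, 0, 0, -0.3438, 0.5], [0, 0, -0.12, 0, 0, -0.4011, 0.5]]]'|sed -n '1,5p'; python3 go.py .597 .1166 .148 1.435
python3 - <<'E'
from h import *
s=cams.camera("side");t=cams.camera("top");cv2.imwrite("pics/s5.png",s);cv2.imwrite("pics/t5.png",t)
cv2.imwrite("pics/c5.png",np.hstack([crop(s,165,205,75,80,5),crop(t,110,170,80,80,5)]))
E
```

```text
time_s: 20.92
eef_pos: [0.5969, 0.1187, 0.1043]
eef_rot: [-0.0, -0.047, 0.999, 0.0]
wrist_force: [-1.3, -0.5, 0.5]
opening: 0.499
time_s: 22.18
eef_pos: [0.5971, 0.1184, 0.1652]
eef_rot: [0.0, -0.628, 0.778, -0.0]
wrist_force: [-0.7, -0.4, -0.1]
opening: 0.505
t 22.175 d [ 0.0018 -0.0003  0.0172] rv [-0.001  0.    -0.076] f [-0.7 -0.4 -0.1] tq [-0.03 -0.    0.04] op 0.505 q [ 0.    0.32  1.58  0.    1.24 -2.93] pos [0.5971 0.1184 0.1652]
```

View pics/c5.png

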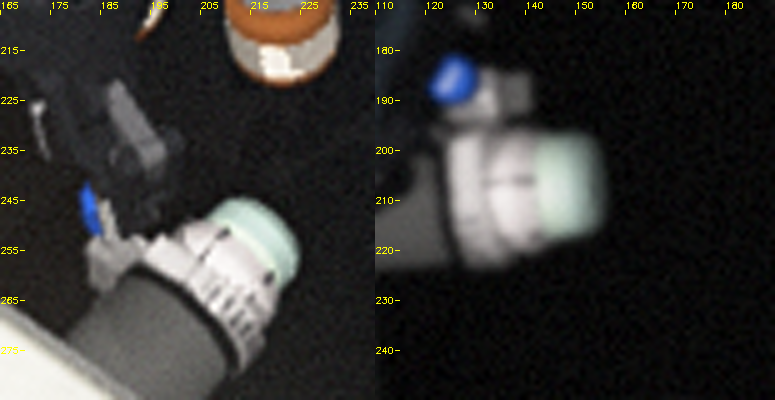

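The picture shows the clamp seated against the shoulder, housing on the tab, knob up (top blob at (126,186)). Compare it with the projection.

```bash
python3 - <<'E'
from h import *
t=cv2.imread("pics/t5.png").astype(int); m=(t[...,0]-t[...,2]>60)&(t[...,0]>90); v,u=np.nonzero(m[175:195,115:140]); print("blob",u.mean()+115,v.mean()+175,len(u))
P=np.array([.597,.1178,.151]); print(proj("top",P),proj("top",P+[.005,0,0]),proj("top",P+[0,.005,0]),proj("top",P+[0,0,.01]))
E
python3 go.py .597 .1178 .148 1.4
```

```text
blob 125.31343283582089 185.77611940298507 67
[[126.08598389 186.08554931]] [[126.18087682 183.7710541 ]] [[123.72231257 186.07651812]] [[124.84822882 185.39426258]]
t 22.275 d [ 0.0007 -0.      0.0171] rv [-0.001  0.    -0.046] f [-0.4 -0.   0. ] tq [ 0.05 -0.02 -0.01] op 0.5 q [ 0.    0.32  1.58  0.    1.24 -2.92] pos [0.5971 0.1184 0.1651]
```

To row units: 0.017 m / 0.5 = 0.034, 0.01 m / 0.5 = 0.02.

```bash
python3 jog.py '[[[0.0014, 0, 0.02, 0, 0, 0, 0.5], [0.0014, 0, 0.034, 0, 0, 0, 0.5], [0.0014, 0, 0.034, 0, 0, 0, 0.35], [0.0014, 0, 0.034, 0, 0, 0, 0.26]]]'|sed -n '2p;4,6p'; python3 jog.py '[[[0, 0, 0, 0, 0, 0, 0], [0, 0, 0, 0, 0, 0, 0], [0, 0, 0, 0, 0, 0, 0]]]'|sed -n '2p;4,6p';python3 go.py .597 .1178 .148 1.4
```

```text
eef_pos: [0.5968, 0.1177, 0.1473]
wrist_force: [0.4, -0.3, 0.1]
opening: 0.259
grasp_force: 0.0
eef_pos: [0.5971, 0.1177, 0.1477]
wrist_force: [1.2, -0.8, 0.4]
opening: 0.176
grasp_force: 58.6
t 23.15 d [-0.0001  0.0002 -0.0003] rv [-0.001  0.    -0.047] f [ 1.2 -0.8  0.4] tq [-0.16 -0.25  0.02] op 0.176 q [-0.    0.34  1.59 -0.    1.21 -2.92] pos [0.5971 0.1177 0.1477]
```

To row units: 0.7 rad / 3.1416 = 0.2228.

```bash
python3 jog.py '[[[0, 0, 0, 0, 0, 0.0573, 0], [0, 0, 0, 0, 0, 0.1146, 0], [0, 0, 0, 0, 0, 0.1719, 0], [0, 0, 0, 0, 0, 0.2228, 0], [0, 0, 0, 0, 0, 0.2228, 0], [0, 0, 0, 0, 0, 0.2228, 0]]]'|sed -n '1,6p';python3 go.py .597 .1178 .148 1.4
```

```text
time_s: 23.9
eef_pos: [0.597, 0.1175, 0.1477]
eef_rot: [0.0, -0.322, 0.947, -0.0]
wrist_force: [-0.3, -1.6, 2.3]
opening: 0.178
grasp_force: 58.8
t 23.9 d [-0.0002  0.0002 -0.0003] rv [-0.001 -0.    -0.744] f [-0.3 -1.6  2.3] tq [-0.4   0.02  0.06] op 0.178 q [-0.    0.34  1.59 -0.    1.21 -2.23] pos [0.597  0.1175 0.1477]
```

To row units: 0.4 rad / 3.1416 = 0.1273.

```bash
for i in 1 2; do python3 jog.py '[[[0, 0, 0, 0, 0, 0.0477, 0], [0, 0, 0, 0, 0, 0.0955, 0], [0, 0, 0, 0, 0, 0.1273, 0], [0, 0, 0, 0, 0, 0.1273, 0], [0, 0, 0, 0, 0, 0.1273, 0]]]'|sed -n '5p';python3 go.py .597 .1178 .148 1.4;done
```

```text
opening: 0.18
t 24.525 d [-0.0001  0.0001 -0.0004] rv [-0.     0.    -1.144] f [-0.3 -2.4  3.1] tq [-0.34  0.1   0.13] op 0.18 q [-0.    0.34  1.59 -0.    1.21 -1.83] pos [0.5969 0.1177 0.1476]
opening: 0.179
t 25.15 d [-0.0002  0.0002 -0.0004] rv [-0.    -0.    -1.544] f [-2.4 -4.5  5.7] tq [-0.57  0.33  0.09] op 0.179 q [-0.    0.34  1.59 -0.    1.21 -1.43] pos [0.5968 0.1176 0.1476]
```

To row units: -0.0008 m / 0.5 = -0.0016, -0.0004 m / 0.5 = -0.0008, 0.3 rad / 3.1416 = 0.0955.

```bash
python3 jog.py '[[[0.0006, -0.0008, -0.0016, 0, 0, 0, 0], [0.0006, -0.0008, -0.0016, 0, 0, 0.0477, 0], [0.0006, -0.0008, -0.0016, 0, 0, 0.0955, 0], [0.0006, -0.0008, -0.0016, 0, 0, 0.0955, 0], [0.0006, -0.0008, -0.0016, 0, 0, 0.0955, 0]]]'|sed -n '5p';python3 go.py .597 .1178 .148 1.4
```

```text
opening: 0.175
t 25.775 d [-0.0005  0.0008 -0.0002] rv [ 0.000e+00 -1.000e-03 -1.843e+00] f [-0.5 -3.5 -0.1] tq [-0.61  0.01  0.15] op 0.175 q [-0.    0.34  1.59 -0.    1.21 -1.13] pos [0.5963 0.1173 0.1478]
```

To row units: 0.3 rad / 3.1416 = 0.0955.

```bash
for i in 1 2; do python3 jog.py '[[[0, 0, 0, 0, 0, 0.0477, 0], [0, 0, 0, 0, 0, 0.0955, 0], [0, 0, 0, 0, 0, 0.0955, 0], [0, 0, 0, 0, 0, 0.0955, 0]]]'|sed -n '5p';python3 go.py .597 .1178 .148 1.4;done
```

```text
opening: 0.18
t 26.275 d [-0.0003  0.0009 -0.0002] rv [ 0.000e+00 -1.000e-03 -2.143e+00] f [-0.5 -4.1 -1.6] tq [-0.58  0.01  0.17] op 0.18 q [-0.    0.34  1.59 -0.    1.21 -0.83] pos [0.5962 0.1174 0.1478]
opening: 0.18
t 26.775 d [-0.0001  0.0008 -0.0001] rv [ 0.000e+00 -1.000e-03 -2.443e+00] f [-0.4 -2.3 -1.9] tq [-0.59  0.01  0.17] op 0.18 q [-0.    0.34  1.59  0.    1.21 -0.53] pos [0.5963 0.1175 0.1479]
```

To row units: 0.3 rad / 3.1416 = 0.0955.

```bash
for i in 1 2; do python3 jog.py '[[[0, 0, 0, 0, 0, 0.0477, 0], [0, 0, 0, 0, 0, 0.0955, 0], [0, 0, 0, 0, 0, 0.0955, 0], [0, 0, 0, 0, 0, 0.0955, 0]]]'|sed -n '5p';python3 go.py .597 .1178 .148 1.4;done
```

```text
opening: 0.183
t 27.275 d [ 0.0001  0.0007 -0.0001] rv [ 0.    -0.    -2.743] f [-0.8 -4.  -3.7] tq [-0.63 -0.05  0.14] op 0.183 q [-0.    0.34  1.59  0.    1.21 -0.23] pos [0.5963 0.1175 0.1479]
opening: 0.18
t 27.775 d [0.0002 0.0007 0.0001] rv [ 0.000e+00 -1.000e-03 -3.043e+00] f [-1.5 -3.3 -3.6] tq [-0.52  0.06  0.12] op 0.18 q [-0.    0.34  1.59  0.    1.21  0.07] pos [0.5963 0.1176 0.1481]
```

To row units: -0.0003 m / 0.5 = -0.0006, 0.2 rad / 3.1416 = 0.0637.

```bash
for i in 1 2; do python3 jog.py '[[[0, -0.0006, 0, 0, 0, 0.0318, 0], [0, -0.0006, 0, 0, 0, 0.0637, 0], [0, -0.0006, 0, 0, 0, 0.0637, 0], [0, -0.0006, 0, 0, 0, 0.0637, 0]]]'|sed -n '5p';python3 go.py .597 .1178 .148 1.4;done
```

```text
opening: 0.179
t 28.275 d [0.0007 0.0007 0.0002] rv [ 0.    -0.     3.039] f [-0.1 -4.6 -2.7] tq [-0.82  0.    0.15] op 0.179 q [-0.    0.33  1.59 -0.    1.21  0.27] pos [0.5961 0.1173 0.1482]
opening: 0.174
t 28.775 d [0.0009 0.0006 0.0002] rv [ 0.000e+00 -1.000e-03  2.839e+00] f [ 0.3 -4.1 -3.2] tq [-0.97 -0.29  0.11] op 0.174 q [-0.    0.33  1.59 -0.    1.21  0.47] pos [0.5961 0.1173 0.1482]
```

To row units: 0.2 rad / 3.1416 = 0.0637.

```bash
for i in 1 2 3; do python3 jog.py '[[[0, 0, 0, 0, 0, 0.0318, 0], [0, 0, 0, 0, 0, 0.0637, 0], [0, 0, 0, 0, 0, 0.0637, 0]]]'|sed -n '5p';python3 go.py .597 .1178 .148 1.4;done
```

```text
opening: 0.178
t 29.15 d [0.0011 0.0004 0.0002] rv [ 1.000e-03 -1.000e-03  2.638e+00] f [-0.4 -5.5 -3. ] tq [-1.16 -0.24  0.25] op 0.178 q [-0.    0.33  1.59 -0.    1.21  0.67] pos [0.596  0.1172 0.1482]
opening: 0.177
t 29.525 d [0.0013 0.     0.0003] rv [ 1.000e-03 -1.000e-03  2.439e+00] f [ 0.6 -6.  -3.5] tq [-1.27 -0.12  0.22] op 0.177 q [-0.    0.33  1.59 -0.    1.21  0.87] pos [0.596  0.117  0.1483]
opening: 0.174
t 29.9 d [ 0.0014 -0.0003  0.0003] rv [ 1.000e-03 -1.000e-03  2.239e+00] f [-0.7 -6.1 -2.2] tq [-1.43 -0.1   0.32] op 0.174 q [-0.    0.33  1.59 -0.    1.21  1.07] pos [0.5959 0.1169 0.1483]
```

```bash
cat > rd.py <<'E'
from bench import ctrl, cams, monitor
o=monitor.get_obs();print(round(o["time_s"],2),"tq",o["torque"].round(2),"f",o["wrist_force"].round(1),"q6",round(o["q"][5],2))
E
for i in 1 2 3 4; do python3 jog.py '[[[0, 0, 0, 0, 0, 0, 0]]]'>/dev/null;python3 rd.py;done
```

```text
30.02 tq [-1.47 -0.08  0.29] f [-0.9 -5.8 -2.4] q6 1.07
30.15 tq [-1.42 -0.15  0.34] f [-0.2 -6.3 -1.7] q6 1.07
30.27 tq [-1.42 -0.09  0.38] f [-1.4 -5.2 -2.2] q6 1.07
30.4 tq [-1.41 -0.07  0.33] f [ 0.4 -6.6 -3. ] q6 1.07
```

To row units: 0.1 rad / 3.1416 = 0.0318.

```bash
python3 jog.py '[[[0, 0, 0, 0, 0, 0.0318, 0], [0, 0, 0, 0, 0, 0.0318, 0], [0, 0, 0, 0, 0, 0.0318, 0]]]'>/dev/null;python3 rd.py; for i in 1 2 3 4; do python3 jog.py '[[[0, 0, 0, 0, 0, 0, 0]]]'>/dev/null;python3 rd.py;done
```

```text
30.77 tq [-1.49  0.01  0.34] f [-1.7 -6.9 -3.3] q6 1.17
30.9 tq [-1.52  0.01  0.36] f [-0.3 -6.6 -2.2] q6 1.17
31.02 tq [-1.48 -0.03  0.43] f [-1.4 -5.8 -2. ] q6 1.17
31.15 tq [-1.52  0.08  0.38] f [-0.6 -6.8 -1.9] q6 1.17
31.27 tq [-1.48 -0.    0.35] f [-0.8 -6.5 -2.4] q6 1.17
```

To row units: -0.1 m / 0.5 = -0.2, -0.05 m / 0.5 = -0.1.

```bash
python3 jog.py '[[[0, 0, 0, 0, 0, 0, 0.5], [0, 0, 0, 0, 0, 0, 0.5], [0, 0, 0, 0, 0, 0, 0.5], [0, 0, -0.1, 0, 0, 0, 0.5], [0, 0, -0.2, 0, 0, 0, 0.5], [0, 0, -0.2, 0, 0, 0, 0.5]]]';python3 rd.py
python3 - <<'E'
from h import *
s=cams.camera("side");t=cams.camera("top");cv2.imwrite("pics/s6.png",s);cv2.imwrite("pics/t6.png",t)
cv2.imwrite("pics/c6.png",np.hstack([crop(s,165,205,75,80,5),crop(t,110,170,80,80,5)]))
E
```

```text
time_s: 32.02
eef_pos: [0.5987, 0.1179, 0.2539]
eef_rot: [0.001, 0.981, 0.196, 0.005]
wrist_force: [-1.4, -0.4, -0.0]
opening: 0.496
grasp_force: 0.0
32.02 tq [-0.01  0.01  0.02] f [-1.4 -0.4 -0. ] q6 1.18
```

View pics/c6.png

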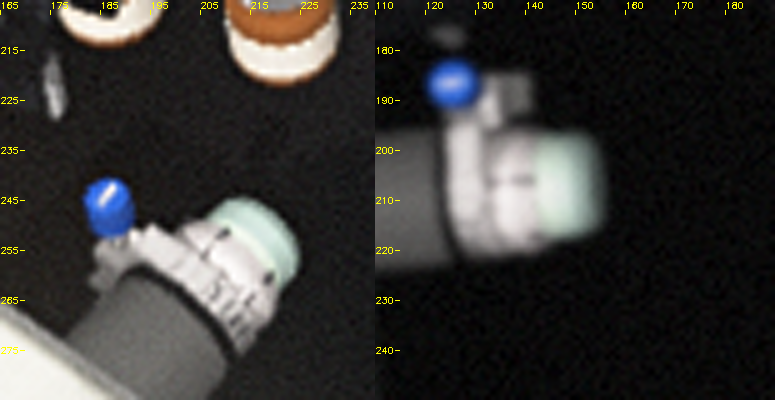

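The picture shows the band flush along the shoulder (top u 125), knob upright at (125.6,186.6) and strap drawn in. I'll regrasp briefly to confirm the tension did not relax when I let go.

To row units: 0.1 m / 0.5 = 0.2, 0.05 m / 0.5 = 0.1.

```bash
python3 go.py .596 .1172 .1485 -2.74 | cut -c1-60; python3 jog.py '[[[0, 0, 0.1, 0, 0, 0, 0.5], [0, 0, 0.18, 0, 0, 0, 0.5], [0, 0, 0.2, 0, 0, 0, 0.4], [0, 0, 0.2, 0, 0, 0, 0.3]]]' | sed -n '2p'; python3 go.py .596 .1172 .1485 -2.74;python3 jog.py '[[[0, 0, 0, 0, 0, 0, 0], [0, 0, 0, 0, 0, 0, 0], [0, 0, 0, 0, 0, 0, 0]]]'>/dev/null;python3 rd.py; python3 jog.py '[[[0, 0, 0, 0, 0, 0.0127, 0], [0, 0, 0, 0, 0, 0.0127, 0], [0, 0, 0, 0, 0, 0.0127, 0]]]'>/dev/null; for i in 1 2 3 4; do python3 jog.py '[[[0, 0, 0, 0, 0, 0, 0]]]'>/dev/null;python3 rd.py;done
```

```text
t 32.125 d [-0.0003  0.0005  0.1001] rv [ 0.    -0.001 -0.00
eef_pos: [0.5953, 0.1175, 0.1473]
t 32.625 d [ 0.0005  0.0006 -0.0012] rv [-0.001  0.002 -0.007] f [ 0.1 -0.4  0.2] tq [-0.07  0.01 -0.  ] op 0.3 q [-0.    0.34  1.59  0.    1.21  1.18] pos [0.5953 0.1175 0.1473]
33.0 tq [-0.2   0.06 -0.02] f [ 0.5 -1.8 -0.7] q6 1.18
33.5 tq [-0.45  0.1   0.31] f [ 0.3 -2.4  4.8] q6 1.21
33.62 tq [-0.34  0.05  0.34] f [-0.3 -2.1  6.1] q6 1.22
33.75 tq [-0.39  0.12  0.31] f [-1.3 -1.4  6.1] q6 1.22
33.88 tq [-0.39  0.03  0.3 ] f [-0.2 -2.9  5.5] q6 1.22
```

To row units: -0.0005 m / 0.5 = -0.001, 0.06 rad / 3.1416 = 0.0191.

```bash
python3 jog.py '[[[0, 0, -0.001, 0, 0, 0.0191, 0], [0, 0, -0.001, 0, 0, 0.0191, 0], [0, 0, -0.001, 0, 0, 0.0191, 0]]]'>/dev/null; for i in 1 2 3 4; do python3 jog.py '[[[0, 0, 0, 0, 0, 0, 0]]]'>/dev/null;python3 rd.py;done
```

```text
34.38 tq [-0.58 -0.44  0.41] f [ 2.2 -3.8  4.4] q6 1.27
34.5 tq [-0.68 -0.48  0.45] f [ 3.  -4.2  5.2] q6 1.28
34.62 tq [-0.67 -0.43  0.47] f [ 2.8 -4.1  4.7] q6 1.28
34.75 tq [-0.63 -0.48  0.51] f [ 3.  -2.9  5.1] q6 1.28
```

Torque is still below the limit at about 0.3 Nm above the slack feel, so it is snug. Let go and retreat.

To row units: -0.12 m / 0.5 = -0.24, -0.05 m / 0.5 = -0.1.

```bash
python3 jog.py '[[[0, 0, 0, 0, 0, 0, 0.5], [0, 0, 0, 0, 0, 0, 0.5], [0, 0, 0, 0, 0, 0, 0.5], [0, 0, -0.1, 0, 0, 0, 0.5], [0, 0, -0.2, 0, 0, 0, 0.5], [0, 0, -0.24, 0, 0, 0, 0.5], [0, 0, -0.24, 0, 0, 0, 0.5]]]'
python3 - <<'E'
from h import *
s=cams.camera("side");t=cams.camera("top")
cv2.imwrite("pics/c7.png",np.hstack([crop(s,165,205,75,80,5),crop(t,110,170,80,80,5)]))
E
```

```text
time_s: 35.62
eef_pos: [0.5964, 0.1177, 0.2698]
eef_rot: [0.0, 0.989, 0.147, 0.001]
wrist_force: [-0.4, 0.4, -0.8]
opening: 0.501
grasp_force: 0.0
```

View pics/c7.png

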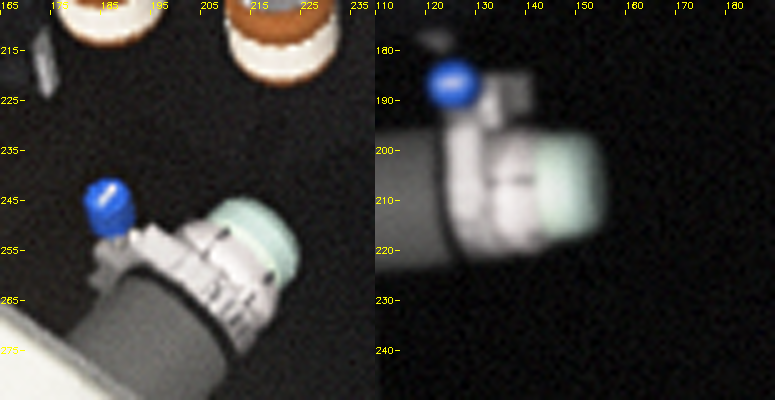

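The band sits flush at the shoulder (top u≈125, v 197–220), with the housing over the tab and the knob upright at (125.6,186.8).

```bash
python3 -c "
from bench import ctrl, cams, monitor
print(ctrl.hand_in())"
```

```text
the job is handed in; nothing more can be done
None
```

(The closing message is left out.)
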